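Seat a lens barrel in a sprung V-cradle and hold it at seating load

TASK

Take the lens barrel with the wide knurled ring from its wooden rest and set it down, without dropping it, in the V-shaped jaws of the steel cradle, lying across both pairs of jaws with its plain end towards the cradle's end plate and the ring hanging out past the open end. Then press the barrel down so that it bears on both faces of the V and the sprung cradle sinks until its pointer stands between the two ribs of the gauge post (about 9 mm down), and finish while still holding it pressed there. Leave the plain tube without a ring on its rest and everything else where it is.

Things in the scene. Friction and masses are not known exactly. Their poses are not given: they have to be found in the camera images.
- barrel: Loose aluminium lens barrel, 0.3 kg: a cylinder 40 mm across, 108 mm long, with a wider dark knurled ring (51 mm across, 16 mm long) on one end. Origin on its axis at the middle of the 40 mm cylinder (grasp there). y runs along it to the ring: plain end at -54 mm, ring at +54 to +70 mm. Starts level on a wooden rest, axis 44 mm above the table, ring to the robot's left within 20 degrees.
- barrel_ring (a point): Middle of the knurled ring on the barrel's axis, 62 mm from the barrel's origin along its y axis.
- tube: Loose plain aluminium tube, same 40 mm diameter and 108 mm length but without a ring, about 0.26 kg, lying on the other rest in the same way (origin at its middle, on the axis). It stays there.
- rest_a: Fixed wooden rest that holds the ringed barrel: board 64 x 100 x 10 mm with two notched bars (10 mm thick, 34 mm either side of the middle, up to 29 mm above the table), so that fingers can go down beside the barrel's middle. Origin on the table under its centre, y along the barrel.
- rest_b: The same kind of rest, with the plain tube. The two rests change places from one start to another.
- fixture: Fixed steel base of the cradle, 124 x 150 x 12 mm, with four guide posts up to 54 mm above the table and, at x = -58 mm, a gauge post 50 mm high with two small ribs. Origin on the table below the middle of the V. y runs along the V to its open end, to the robot's left within 20 degrees.
- cradle_mid (a point): Where the middle of the barrel belongs; moves with the cradle, 86 mm above the table unloaded. y along the V to its open end. 45-degree jaws, 16 mm long, centred at y = -34 and +34 mm, 52 mm free between them for fingers down to a plate 42 mm below; jaws reach x = +-34 mm, tops 4 mm below. End plate's inner face y = -64 mm, top 10 mm above. The barrel may lie 10 mm either way along y.
- cradle (a joint): Sinking of the sprung cradle, m: 0 unloaded and under the barrel's weight, 0.018 bottom stop; pointer between the ribs from 0.005 to 0.013. Springs: 4.5 N, then 0.9 N per mm more (12.6 N at 9 mm, barrel's 3 N included). The jaws also float up to 5 mm sideways (x) against a soft 0.5 N per mm spring, so they centre under a barrel that is pressed straight down, gripped or with closed fingertips on its top.
- breaker: Bystander: grey two-pole circuit breaker, 36 x 85 x 63 mm, origin under its centre.
- yellow_tape: Bystander: roll of tape lying flat, 63 mm across, 20 mm high, origin under its centre.
- spool: Bystander: spool of solder wire, 52 x 76 x 42 mm, origin under its centre.
- insulator: Bystander: small ribbed stand-off insulator, 31 mm across and 35 mm high, origin under its centre.

How it is judged (in metres and radians):
On the way:
1. the barrel lies seated in the V, ring past the open end (x of barrel in the frame of cradle_mid between -0.003 and 0.003 m and y of barrel in the frame of cradle_mid between -0.013 and 0.013 m and z of barrel in the frame of cradle_mid between -0.003 and 0.003 m and angle between the y axis of barrel and the y axis of cradle_mid, either way round below 0.05 rad and y of barrel_ring in the frame of cradle_mid above 0.04 m), for 0.2 s.
At the end, for the whole second after the job is handed in: Ringed barrel in the V: axis middle within 3 mm sideways and in height, 13 mm lengthways, 0.05 rad; ring at the open end; fingers press it, cradle 4.5 to 13.5 mm down, over 2 N on both faces of the V and in both pairs of jaws, at rest; plain tube moved under 20 mm (all of step 1 and value of joint cradle between 0.0045 and 0.0135 m and (contact force between barrel and jaws_c0 above 2 N or contact force between barrel and jaws_c1 above 2 N) and (contact force between barrel and jaws_c2 above 2 N or contact force between barrel and jaws_c3 above 2 N) and (contact force between barrel and jaws_c0 above 2 N or contact force between barrel and jaws_c2 above 2 N) and (contact force between barrel and jaws_c1 above 2 N or contact force between barrel and jaws_c3 above 2 N) and contact force between barrel and the fingers above 2 N and linear speed of barrel below 0.01 m/s and velocity of joint cradle below 0.01 m/s and distance of tube from where it was at the start of the episode below 0.02 m); the arm keeps its last pose, push and grip.
It fails at once if the barrel is let go in mid-air (height (world z) of barrel above 0.12 m and contact force between barrel and the fingers below 0.05 N).
It fails at once if the plain tube is moved more than 20 mm (distance of tube from where it was at the start of the episode above 0.02 m).
It fails at once if a bystander is moved more than 30 mm (distance of any of breaker, yellow_tape, spool, insulator from where it was at the start of the episode above 0.03 m).
It also fails if it takes over 56 s, if anything falls off the work surface, if the arm or the gripper's body presses on something with over 40 N, if the wrist force passes 120 N, or if a joint passes its speed limit or range.

ROBOT

A 6-joint arm with a two-finger parallel gripper is mounted at the origin on a cart in front of the work surface, level with it; the furniture and walls round the work are solid. World frame = base frame: x ahead of the robot, y to its left, z up, the work surface at z = 0. Lengths are in mm, angles in rad, forces in N, time in s.
With the tool pointing down it reaches from about 400 to 925 mm from the base axis. Payload 12.5 kg.
Tool frame: the origin (TCP) lies midway between the tips of the shut fingers; the grasp point (between the pads) lies 19 mm behind it (env.tcp_to_grasp is the distance from the TCP to the grasp point, in mm); z points along the fingers, y is the line along which they close (so a half turn about z gives the same grasp; the last joint's range is limited). The gripper opens to 95 mm and grips with 3 to 60 N. Pads are 20 mm wide; open, the fingers measure 119 mm over their backs; the gripper's body (75 mm by 180 mm) begins 59 mm behind the grasp point.
Start: joints at [-1.215, 0.491, 1.559, -0, 1.092, -0.106], TCP at [278.5, -559.542, 194.261] pointing down, gripper open.
Joint ranges: [-3.1, 3.1], [-0.84, 2.19], [0.05, 2.79], [-1.13, 4.28], [0.06, 2.93], [-2.69, 2.69]. Speed limits (rad/s): [2.22, 2.22, 2.79, 3.14, 3.14, 3.14].

INTERFACE

Orientations are given as [roll, pitch, yaw] about the fixed x, y, z axes, in that order (R = Rz(yaw) Ry(pitch) Rx(roll)).
In Python, from cell import env gives the robot as it stands. The module is installed in compiled form; this text tells all that it offers.
- The arm moves only by the tool step_arm, never from a script. Its argument "plan" is a list that holds one entry, the list of rows, each a list of 5 numbers: the shift along the tool's x, y, z in mm, then the turn about the tool's z in degrees, then the opening, from -1 (shut) to 1 (fully open). A call has 1 to 8 rows; each row is the pose to reach, as a shift and turn from the pose commanded when the call began, along the tool's axes at that moment; what a row does not reach only later rows make up. A row lasts 1/12 s, in which the tool goes at most 41.7 mm and 7.16 degrees, less where a joint would pass 70% of its speed; a pose out of reach is approached as far as the arm can. A call with a gripper value outside its range is refused whole. The fingers move at their own pace and stop on an object; the grip force is fixed at half the most. Time passes only in rows, so rows that repeat a pose let the fingers close. It gives the time, the measured TCP pose, the force, the opening and the grip force at its end, in the units of the state.
- env.state(): the state, without advancing time (a new reading comes with each control period).
- env.read_camera(name): name is "side" or "top" or "wrist"; returns the picture (480x640x3 uint8, blue, green, red); there is no depth.
- env.get_calibration(name): a dict with "K" (3x3 intrinsics, pixels), "extrinsics" (4x4, takes a point from world to camera coordinates). Camera axes: x right, y up, looking along -z (the intrinsics and any distortion apply to the point x, -y, -z); pixel columns grow to the right and rows downward; lengths in mm; the calibration is good to about 2 mm. The wrist camera is an equidistant fisheye: a pixel r from the principal point sees the ray r / f radians off the axis. A picture is of the moment at which its call begins: read the wrist's pose just before it. get_calibration takes no time and is no camera call; for the wrist camera it gives the pose at the moment of the call.
- env.job_done(): hands the job in; it is judged then, once.
The state is a dict: "t": time; "joints": joint angles; "qvel": joint speeds; "tau": joint torques, N m; "eef_pos": TCP position; "tcp_rot": TCP orientation; "ft_force": force on the tool from outside, world axes, zero at the start; "moment": the same for the moment, N m; "opening": opening from 0.0 (shut) to 1.0 (fully open); "grip_force": force on a finger pad.
Only numpy, scipy, OpenCV 4.12 (cv2) and the standard library are available. Lean on these libraries where they do the work, as an engineer would, in place of code of your own. Each camera call takes 0.05 s, during which the arm holds its last target. There are 200 camera calls.

## Working session

There is one attempt and no reset: what is moved stays moved. The work goes in short steps, Python scripts to look and compute and a tool call to move; the robot and the scene stay as the last step left them, time stands still between calls to the robot, and variables do not carry over. Pictures are saved under pics/ and viewed, at most 10 in all, crops included, and the job is handed in when it is done.

Besides the shell and the picture viewer there is one more tool, called after ">>>" as a command line: name --argument value ..., lists and objects as JSON in quotes. step_arm: Moves the arm, as the interface text tells. Its arguments: {"type":"object","properties":{"plan":{"type":"array"}},"required":["plan"]}

```bash
mkdir -p pics; cat > h.py <<'E'
import numpy as np, cv2
from cell import env
from scipy.spatial.transform import Rotation as R
def ray(name,u,v,cal=None):
    c=cal or env.get_calibration(name);K=np.array(c["K"]);E=np.array(c["extrinsics"])
    x=(u-K[0,2])/K[0,0];y=(v-K[1,2])/K[1,1]
    if name=="wrist":
        r=np.hypot(x,y);s=np.sin(r)/r if r>1e-9 else 1;d=np.array([x*s,-y*s,-np.cos(r)])
    else:
        d=np.array([x,-y,-1.])
    return -E[:3,:3].T@E[:3,3],E[:3,:3].T@d
def onz(name,u,v,z,cal=None):
    o,d=ray(name,u,v,cal);return o+d*(z-o[2])/d[2]
def proj(name,p,cal=None):
    c=cal or env.get_calibration(name);K=np.array(c["K"]);E=np.array(c["extrinsics"])
    q=E[:3,:3]@np.array(p,float)+E[:3,3];a=np.array([q[0],-q[1]]);w=-q[2]
    if name=="wrist":
        n=np.linalg.norm(a);a=a/n*np.arctan2(n,w)
    else:a=a/w
    return a*[K[0,0],K[1,1]]+K[:2,2]
E
python3 - <<'E'
from h import *
for n in("top","side"):
    cv2.imwrite(f"pics/{n}0.png",env.read_camera(n)); c=env.get_calibration(n);print(c)
print(env.state())
E
```

```text
{'K': array([[535.24659742,   0.        , 308.14807939],
       [  0.        , 535.24659742, 241.42584495],
       [  0.        ,   0.        ,   1.        ]]), 'extrinsics': array([[-1.00493274e-03, -9.99601052e-01,  2.82263603e-02,
        -1.68626806e+02],
       [ 9.94333054e-01,  2.00176797e-03,  1.06290970e-01,
        -5.04596758e+02],
       [-1.06305068e-01,  2.81732183e-02,  9.93934355e-01,
        -1.30866050e+03],
       [ 0.00000000e+00,  0.00000000e+00,  0.00000000e+00,
         1.00000000e+00]])}
{'K': array([[565.37378925,   0.        , 314.39749838],
       [  0.        , 565.37378925, 244.13688004],
       [  0.        ,   0.        ,   1.        ]]), 'extrinsics': array([[ 9.94373522e-01, -1.03352813e-01,  2.32270422e-02,
        -5.37645457e+02],
       [ 3.45144378e-02,  5.23405111e-01,  8.51384663e-01,
         4.35043031e+00],
       [-1.00150153e-01, -8.45792697e-01,  5.24027347e-01,
        -1.28007515e+03],
       [ 0.00000000e+00,  0.00000000e+00,  0.00000000e+00,
         1.00000000e+00]])}
{'t': 0.1, 'joints': array([-1.21459702e+00,  4.91507274e-01,  1.55940817e+00, -1.18683716e-05,
        1.09164700e+00, -1.05610894e-01]), 'qvel': array([ 0.00069318, -0.00164347, -0.00147243, -0.00098505,  0.00034209,
        0.00024591]), 'tau': array([ 1.80115498e-03, -6.13625193e+01, -2.58603948e+01,  6.93164463e-02,
        4.70411615e-02, -7.38833864e-05]), 'eef_pos': array([ 278.411671  , -559.30704972,  193.70844267]), 'tcp_rot': array([-3.14062715e+00, -9.17624622e-05,  4.61815630e-01]), 'ft_force': array([ 0.19264956, -0.08604725,  1.33315543]), 'moment': array([ 0.02514111, -0.00778615, -0.01379578]), 'grip_force': 0.0, 'opening': 0.995945332997287}
```

View pics/top0.png

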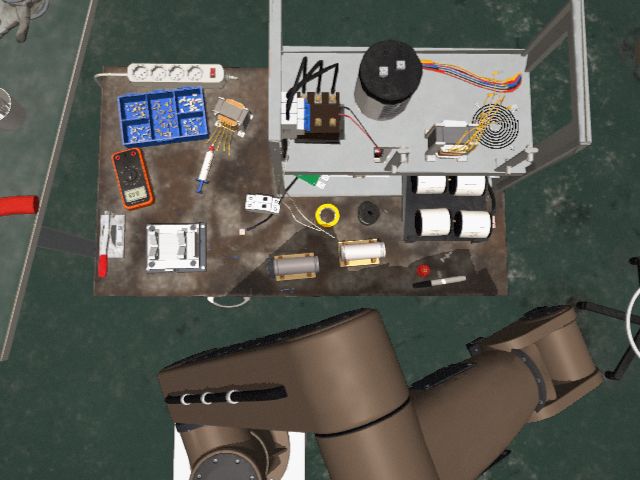

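View pics/side0.png

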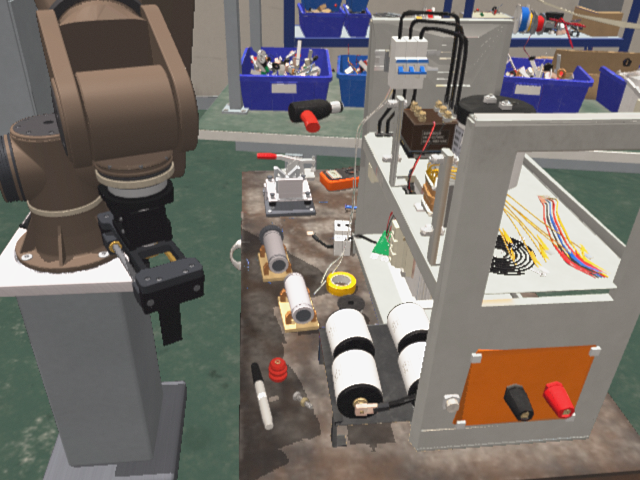

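The top view shows the ringed barrel around (293,266) with its ring at the left end (273), the plain tube at (362,252) and the cradle at (175,247). The side view agrees. I'll enlarge the top view and get coarse positions.

```bash
python3 - <<'E'
from h import *
im=cv2.imread("pics/top0.png")
a=cv2.resize(im[212:290,135:225],None,fx=6,fy=6,interpolation=cv2.INTER_CUBIC)
b=cv2.resize(im[240:290,255:325],None,fx=6,fy=6,interpolation=cv2.INTER_CUBIC)
o=np.zeros((500,800,3),np.uint8);o[:468,:540]=a[:, :540];cv2.imwrite("pics/c1.png",np.hstack([a[:468,:400],cv2.copyMakeBorder(b[:300,:400],0,168,0,0,0)]))
for n,u,v,z in[("barrel",296,266,44),("ring",273,267,44),("tube",362,252,44),("cradle",175,247,86),("cabinet lip",300,173,100),("black",405,240,60),("breaker",263,204,40)]:print(n,onz("top",u,v,z).round())
E
```

```text
barrel [ 442. -138.   44.]
ring [440. -82.  44.]
tube [ 477. -301.   44.]
cradle [485. 149.  86.]
cabinet lip [ 662. -147.  100.]
black [ 505. -405.   60.]
breaker [597. -56.  40.]
```

View pics/c1.png

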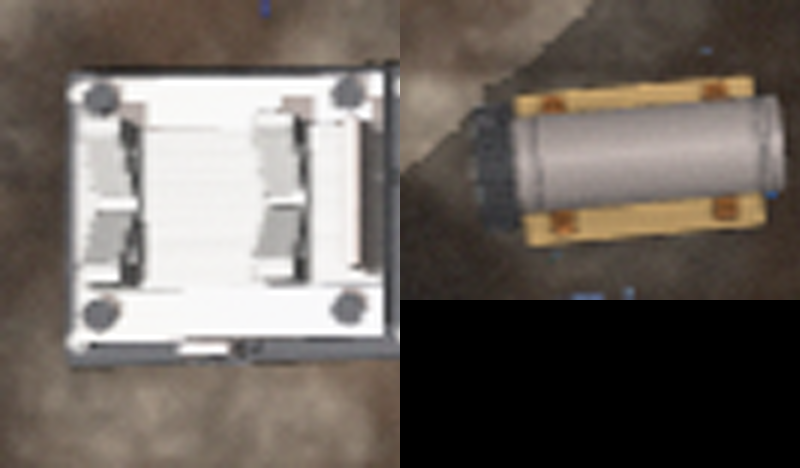

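The crop gives the ends of the barrel axis, and the jaws and posts clearly. I'll work out the geometry and the approach.

```bash
cat >> h.py <<'E'
def go(p,yaw):
    """shift in tool axes from measured pose to TCP p with tool x at yaw (mod pi)"""
    s=env.state();M=R.from_euler("xyz",s["tcp_rot"]).as_matrix()
    d=M.T@(np.array(p)-s["eef_pos"]); t=np.arctan2(M[1,0],M[0,0])
    w=(yaw-t+np.pi/2)%np.pi-np.pi/2   # world-z turn
    print("pos",s["eef_pos"].round(1),"rot",s["tcp_rot"].round(4),"shift",d.round(1),"turn tool z deg",np.degrees(-w).round(2),"j6",s["joints"][5].round(2))
E
python3 - <<'E'
from h import *
f=lambda x,y,z:onz("top",255+(x-400)/6,240+y/6,z)
a,b=f(525,163,44),f(778,143,44);d=a-b;print("barrel",f(648,153,44).round(1),a.round(),b.round(),"angle",np.degrees(np.arctan2(d[1],d[0])))
g=lambda x,y,z:onz("top",135+x/6,212+y/6,z)
P=[g(*q,54) for q in[(101,98),(348,93),(100,315),(348,308)]]
print(np.round(P,1),"mid",np.mean(P,0).round(1))
d=P[0]+P[2]-P[1]-P[3];print("fix angle",np.degrees(np.arctan2(d[1],d[0])),np.linalg.norm(d)/2)
v1,v2=g(122,205,58),g(288,200,58);print(v1,v2,(v1+v2)/2)
go([442,-138,200],np.arctan2((a-b)[1],(a-b)[0]))
E
```

```text
barrel [ 443.5 -138.8   44. ] [439. -89.  44.] [ 448. -192.   44.] angle 94.56707015885893
[[533.4 213.8  54. ]
 [535.7 114.   54. ]
 [445.1 211.5  54. ]
 [448.  112.   54. ]] mid [490.5 162.8  54. ]
fix angle 91.50596524899598 99.67716353282889
[489.30781703 202.98589476  58.        ] [491.45774132 136.3919103   58.        ] [490.38277917 169.68890253  58.        ]
pos [ 278.4 -559.3  193.7] rot [-3.1406e+00 -1.0000e-04  4.6180e-01] shift [ 334.2 -304.3   -6. ] turn tool z deg -68.11 j6 -0.11
```

>>> step_arm --plan '[[[35, -32, -3, -7, 1], [70, -64, -6, -14, 1], [105, -96, -10, -21, 1], [132, -121, -14, -28, 1], [160, -147, -16, -35, 1], [188, -172, -16, -41, 1], [216, -198, -16, -48, 1], [244, -222, -16, -55, 1]]]'

```text
t: 0.77
eef_pos: [398.1, -249.8, 210.3]
tcp_rot: [-3.141, -0.0, 1.428]
ft_force: [1.7, -0.7, 0.2]
opening: 1.001
grip_force: 0.0
```

```bash
python3 - <<'E'
from h import *
go([443.5,-139,215],np.radians(94.6));print(env.state()["t"])
E
```

```text
pos [ 398.1 -249.8  210.3] rot [-3.1415e+00 -1.0000e-04  1.4275e+00] shift [116.2  29.1  -4.7] turn tool z deg -12.81 j6 -0.56
0.7667
```

>>> step_arm --plan '[[[33, 8, -3, -6, 1], [66, 16, -5, -12.8, 1], [96, 24, -5, -12.8, 1], [116, 29, -5, -12.8, 1], [116, 29, -5, -12.8, 1], [116, 29, -5, -12.8, 1]]]'

```text
t: 1.27
eef_pos: [444.1, -140.9, 215.1]
tcp_rot: [-3.141, 0.0, 1.647]
ft_force: [-0.3, -0.1, -0.3]
opening: 1.0
grip_force: 0.0
```

```bash
python3 - <<'E'
from h import *
import pickle
c=env.get_calibration("wrist");im=env.read_camera("wrist");cv2.imwrite("pics/w1.png",im);pickle.dump(c,open("w1.pkl","wb"))
go([443.5,-139,215],np.radians(94.6));print(c["K"],proj("wrist",[443.5,-139,44],c))
E
```

```text
pos [ 443.9 -141.6  215.1] rot [-3.1413e+00  1.0000e-04  1.6462e+00] shift [ 2.6 -0.2  0.1] turn tool z deg -0.28 j6 -0.53
[[371.64829954   0.         320.32609736]
 [  0.         371.64829954 241.13131669]
 [  0.           0.           1.        ]] [318.16201576 218.41035644]
```

View pics/w1.png

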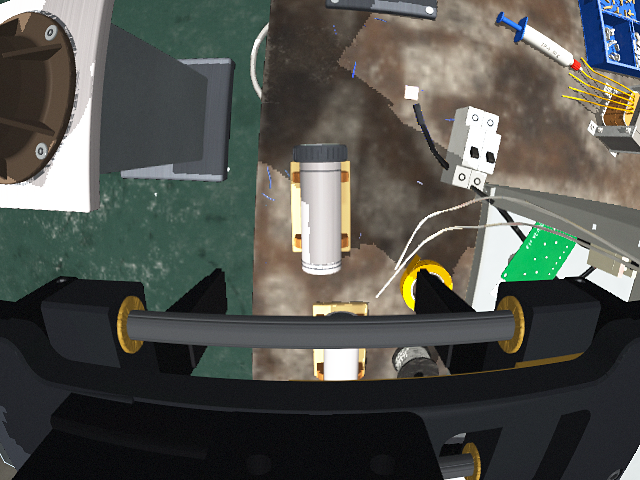

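The barrel runs from its ring (rows 144–163) to its plain end (row about 272), with the axis near column 321. Now I'll measure it by colour.

```bash
python3 - <<'E'
from h import *
import pickle
c=pickle.load(open("w1.pkl","rb"));im=cv2.imread("pics/w1.png")
s=cv2.cvtColor(im,cv2.COLOR_BGR2HSV);m=((s[...,1]<45)&(s[...,2]>75)).astype(np.uint8)
m[:,:285]=0;m[:,360:]=0;m[:140]=0;m[285:]=0
m=cv2.morphologyEx(m,cv2.MORPH_OPEN,np.ones((5,5)))
n,l,st,_=cv2.connectedComponentsWithStats(m);k=1+st[1:,4].argmax();print(st[k])
L=[];
for r in range(185,250,5):
    x=np.where(l[r]==k)[0];a,b=onz("wrist",x[0],r,44,c),onz("wrist",x[-1],r,44,c);L.append((a+b)/2)
    if r%20==5:print(r,x[0],x[-1],np.linalg.norm(a-b).round(1),L[-1].round(1))
L=np.array(L);p=np.polyfit(L[:,1],L[:,0],1);print("x(-139)",np.polyval(p,-139),"ang",90-np.degrees(np.arctan(p[0])))
for u,v,z in[(321,164,44),(321,163,64),(322,272,44),(322,268,64),(321,144,44),(321,145,69)]:print(u,v,z,onz("wrist",u,v,z,c).round(1))
print("cam",ray("wrist",0,0,c)[0])
E
```

```text
[ 292  143   50  132 5350]
185 300 340 38.9 [ 442.7 -105.8   44. ]
205 292 340 47.1 [ 440.3 -125.8   44. ]
225 293 340 46.6 [ 442.4 -145.7   44. ]
245 302 340 38.2 [ 448.4 -165.8   44. ]
x(-139) 443.10561954287965 ang 97.67442107098888
321 164 44 [442.1 -85.4  44. ]
321 163 64 [441.9 -83.7  64. ]
322 272 44 [ 451.7 -194.2   44. ]
322 268 64 [ 450.7 -183.4   64. ]
321 144 44 [440.6 -66.   44. ]
321 145 69 [440.6 -67.3  69. ]
cam [440.35885052 -71.89275054 404.7899478 ]
```

```bash
python3 - <<'E'
from h import *
go([445.7,-139,25],np.radians(95.3))
E
```

```text
pos [ 443.9 -141.6  215.1] rot [-3.1413e+00  1.0000e-04  1.6462e+00] shift [  2.5   2.1 190.1] turn tool z deg -0.98 j6 -0.53
```

>>> step_arm --plan '[[[2.5, 2, 30, -1, 1], [2.5, 2, 65, -1, 1], [2.5, 2, 100, -1, 1], [2.5, 2, 130, -1, 1], [2.5, 2, 155, -1, 1], [2.5, 2, 175, -1, 1], [2.5, 2, 190, -1, 1], [2.5, 2, 190, -1, 1]]]'

```text
t: 1.98
eef_pos: [444.3, -139.7, 22.8]
tcp_rot: [-3.138, -0.002, 1.661]
ft_force: [-0.5, -0.3, -0.4]
opening: 0.998
grip_force: 0.0
```

>>> step_arm --plan '[[[0, 0, 0, 0, 0.2], [0, 0, 0, 0, -0.1], [0, 0, 0, 0, -0.4], [0, 0, 0, 0, -1], [0, 0, 0, 0, -1], [0, 0, 0, 0, -1], [0, 0, 0, 0, -1], [0, 0, 0, 0, -1]]]'

```text
t: 2.65
eef_pos: [445.8, -139.0, 25.4]
tcp_rot: [3.141, 0.0, 1.663]
ft_force: [-0.4, 0.5, 0.1]
opening: 0.492
grip_force: 0.0
```

```bash
python3 - <<'E'
from h import *
s=env.state();print(s["t"],s["opening"],s["grip_force"],s["ft_force"],s["moment"])
go([445.7,-139,25],np.radians(95.3))
E
```

```text
2.65 0.4921490327198885 0.0 [-0.36473222  0.46443861  0.13102533] [ 0.06099716 -0.0721108  -0.04394307]
pos [ 445.8 -139.    25.4] rot [3.1413e+00 3.0000e-04 1.6627e+00] shift [ 0.  -0.1  0.4] turn tool z deg -0.03 j6 -0.54
```

Close further, then lift.

>>> step_arm --plan '[[[0, 0, 0, 0, -1], [0, 0, 0, 0, -1], [0, 0, 0, 0, -1], [0, 0, 0, 0, -1], [0, 0, 0, 0, -1], [0, 0, 0, 0, -1]]]'

```text
t: 3.15
eef_pos: [444.1, -138.8, 25.2]
tcp_rot: [-3.138, -0.001, 1.663]
ft_force: [-8.9, -3.3, 5.6]
opening: 0.409
grip_force: 30.1
```

>>> step_arm --plan '[[[0, 0, -5, 0, -1], [0, 0, -20, 0, -1], [0, 0, -45, 0, -1], [0, 0, -75, 0, -1], [0, 0, -105, 0, -1], [0, 0, -130, 0, -1], [0, 0, -130, 0, -1], [0, 0, -130, 0, -1]]]'

```text
t: 3.82
eef_pos: [446.0, -139.1, 155.9]
tcp_rot: [3.139, 0.001, 1.663]
ft_force: [0.3, 1.5, -3.6]
opening: 0.41
grip_force: 29.8
```

```bash
python3 - <<'E'
from h import *
s=env.state();print(s["t"],s["opening"],s["grip_force"],s["ft_force"],s["moment"])
go([490.5,70,155],np.radians(91.5))
cv2.imwrite("pics/w2.png",env.read_camera("wrist"))
E
```

```text
3.8167 0.410037751500837 29.789316952228546 [ 0.31575343  1.46105084 -3.60309514] [-0.02253773 -0.04522335  0.01688917]
pos [ 446.  -139.1  155.9] rot [3.1395e+00 1.3000e-03 1.6627e+00] shift [204.1  63.5   0.7] turn tool z deg 3.77 j6 -0.54
```

View pics/w2.png

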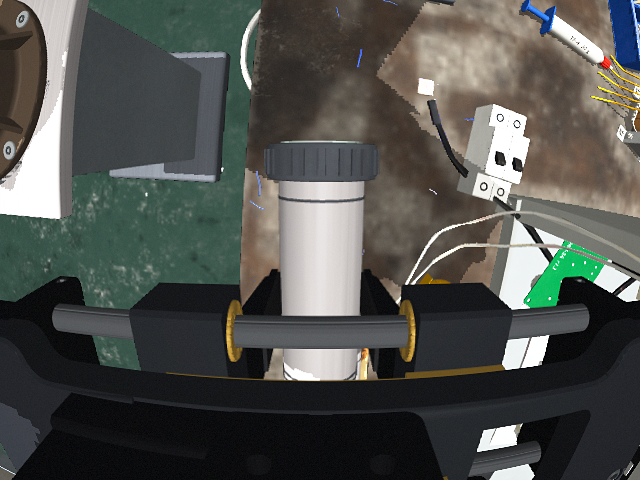

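The barrel is gripped and nearly centred, with the ring's inner edge at row 181. I'll move to short of the cradle to measure it.

>>> step_arm --plan '[[[30, 10, -4, 1, -1], [60, 20, -8, 2, -1], [95, 30, -12, 3, -1], [125, 40, -20, 3.8, -1], [145, 52, -25, 3.8, -1], [158, 60, -25, 3.8, -1], [158, 60, -25, 3.8, -1], [158, 60, -25, 3.8, -1]]]'

```text
t: 4.53
eef_pos: [490.3, 24.3, 178.4]
tcp_rot: [-3.138, -0.0, 1.598]
ft_force: [-0.6, 0.3, -3.3]
opening: 0.412
grip_force: 29.8
```

```bash
python3 - <<'E'
from h import *
import pickle
s=env.state();c=env.get_calibration("wrist");im=env.read_camera("wrist");cv2.imwrite("pics/w3.png",im);pickle.dump((s,c),open("w3.pkl","wb"))
go([490.5,30,155],np.radians(91.5))
for p in [(490.5,163,86),(445,112,54),(535,214,54)]:print(proj("wrist",p,c))
z=s["eef_pos"][2]+19;print(s["ft_force"])
E
```

```text
pos [490.2  23.7 178.7] rot [-3.1386e+00 -1.0000e-04  1.5969e+00] shift [ 6.3  0.6 23.7] turn tool z deg -0.0 j6 -0.11
[324.0725261   60.30922924]
[267.85086148 127.38860219]
[377.45591985  16.89695143]
[-0.6201593   0.26171198 -3.29171109]
```

View pics/w3.png

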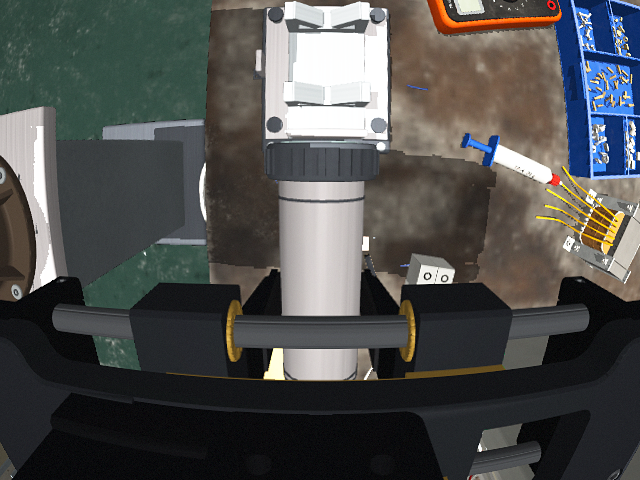

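The cradle is at columns 262–390 and rows 5–150, with posts near (274,125), (379,125), (273,15) and (378,15). I'll enlarge that area.

```bash
python3 - <<'E'
import cv2
im=cv2.imread("pics/w3.png");cv2.imwrite("pics/c3.png",cv2.resize(im[0:150,250:400],None,fx=4,fy=4,interpolation=cv2.INTER_CUBIC))
E
```

```text
(no output)
```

View pics/c3.png

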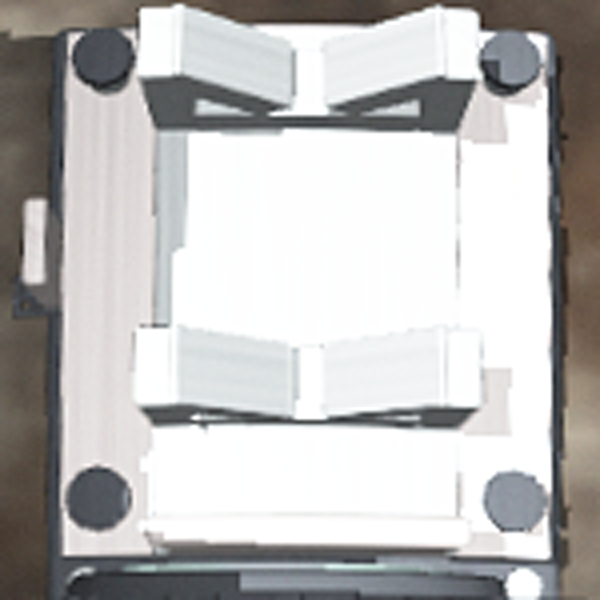

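```bash
python3 - <<'E'
from h import *
import pickle
s,c=pickle.load(open("w3.pkl","rb"))
g=lambda x,y,z:onz("wrist",250+x/4,y/4,z,c)
P=np.array([g(*q,54) for q in[(103,57),(511,60),(98,497),(514,501)]]);print(P.round(1),P.mean(0))
d=P[0]+P[1]-P[2]-P[3];print(np.degrees(np.arctan2(d[1],d[0])))
J=np.array([g(*q,82) for q in[(140,404),(137,327),(143,82),(140,8),(480,400),(478,328),(475,78),(474,10)]]);print(J.round(1),J.mean(0))
d=J[2]+J[3]+J[6]+J[7]-J[0]-J[1]-J[4]-J[5];print(np.degrees(np.arctan2(d[1],d[0])),np.linalg.norm(d)/4)
# barrel in hand: axis z
z=s["eef_pos"][2]+19
for u,v,h in[(321,181,25.5),(321,143,25.5),(280,250,0),(361,250,0),(278,185,0),(364,185,0)]:print(u,v,(onz("wrist",u,v,z+h,c)-s["eef_pos"]).round(1))
print(s["eef_pos"],np.degrees(s["tcp_rot"]))
E
```

```text
[[448.  213.5  54. ]
 [535.2 215.9  54. ]
 [450.6 114.7  54. ]
 [537.8 116.6  54. ]] [492.91414381 165.18301863  54.        ]
91.4789021181519
[[461.7 131.   82. ]
 [460.7 146.2  82. ]
 [459.9 197.2  82. ]
 [458.6 213.7  82. ]
 [526.4 133.9  82. ]
 [525.7 148.2  82. ]
 [524.2 200.4  82. ]
 [523.9 215.6  82. ]] [492.62521087 173.26689137  82.        ]
91.68521445092225 66.88028029082413
321 181 [ 0.4 57.1 44.5]
321 143 [-0.  71.9 44.5]
280 250 [-18.2  21.5  19. ]
361 250 [20.5 22.7 19. ]
278 185 [-19.3  52.6  19. ]
364 185 [20.3 53.8 19. ]
[490.29845532  24.29658976 178.44494751] [-1.79817816e+02 -9.08586387e-03  9.15554015e+01]
```

```bash
python3 - <<'E'
from h import *
go([492,170.5,130],np.radians(91.55))
E
```

```text
pos [490.2  23.7 178.7] rot [-3.1386e+00 -1.0000e-04  1.5969e+00] shift [146.7   5.8  48.7] turn tool z deg -0.05 j6 -0.11
```

>>> step_arm --plan '[[[28, 2, 0, 0, -1], [60, 3, 0, 0, -1], [95, 4, 0, 0, -1], [120, 5, 10, 0, -1], [138, 5.8, 25, 0, -1], [146.7, 5.8, 40, 0, -1], [146.7, 5.8, 48, 0, -1], [146.7, 5.8, 48, 0, -1]]]'

```text
t: 5.25
eef_pos: [491.9, 169.6, 130.1]
tcp_rot: [-3.138, 0.001, 1.596]
ft_force: [-0.0, -0.3, -4.3]
opening: 0.409
grip_force: 29.8
```

```bash
python3 - <<'E'
from h import *
import pickle
s=env.state();c=env.get_calibration("wrist");im=env.read_camera("wrist");side=env.read_camera("side")
go([492,170.5,72],np.radians(91.55));print(env.state()["ft_force"])
a=cv2.resize(im[60:300,180:480],(500,400));b=cv2.resize(side[140:230,245:335],(400,400),interpolation=cv2.INTER_CUBIC)
cv2.imwrite("pics/m4.png",np.hstack([a[:, :400],b]))
E
```

```text
pos [493.1 169.4 132.1] rot [-3.1407e+00  4.0000e-04  1.5951e+00] shift [ 1.2 -1.  60.1] turn tool z deg -0.16 j6 0.18
[ 0.93010967 -1.32823907 -3.13097534]
```

View pics/m4.png

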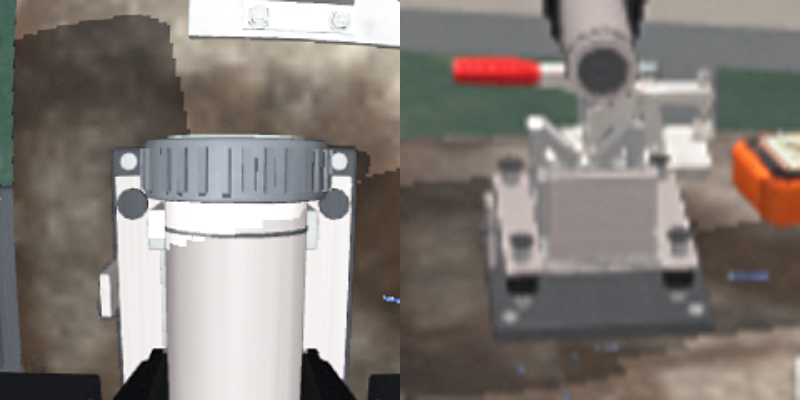

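The posts and jaws are symmetric about the barrel to within about 1 mm. I'll lower it.

>>> step_arm --plan '[[[0.5, -0.8, 12, 0, -1], [0.5, -0.8, 26, 0, -1], [0.5, -0.8, 38, 0, -1], [0.5, -0.8, 48, 0, -1], [0.5, -0.8, 56, 0, -1], [0.5, -0.8, 60, 0, -1], [0.5, -0.8, 60, 0, -1], [0.5, -0.8, 60, 0, -1]]]'

```text
t: 6.02
eef_pos: [492.5, 171.0, 72.5]
tcp_rot: [3.141, 0.0, 1.596]
ft_force: [0.3, -0.1, -2.8]
opening: 0.409
grip_force: 29.8
```

>>> step_arm --plan '[[[0, 0, 2, 0, -1], [0, 0, 3, 0, -1], [0, 0, 4, 0, -1], [0, 0, 5, 0, -1], [0, 0, 5, 0, -1], [0, 0, 5, 0, -1], [0, 0, 5, 0, -1], [0, 0, 5, 0, -1]]]'

```text
t: 6.68
eef_pos: [492.4, 171.1, 67.4]
tcp_rot: [3.141, -0.0, 1.596]
ft_force: [-0.1, 0.5, 1.0]
opening: 0.408
grip_force: 30.0
```

>>> step_arm --plan '[[[0, 0, 2, 0, -1], [0, 0, 3, 0, -1], [0, 0, 4, 0, -1], [0, 0, 5, 0, -1], [0, 0, 5, 0, -1], [0, 0, 5, 0, -1], [0, 0, 5, 0, -1], [0, 0, 5, 0, -1]]]'

```text
t: 7.35
eef_pos: [492.5, 171.1, 62.4]
tcp_rot: [3.141, -0.0, 1.596]
ft_force: [0.2, -0.2, 6.4]
opening: 0.405
grip_force: 30.1
```

>>> step_arm --plan '[[[0, 0, 2, 0, -1], [0, 0, 3, 0, -1], [0, 0, 4, 0, -1], [0, 0, 4, 0, -1], [0, 0, 4, 0, -1], [0, 0, 4, 0, -1], [0, 0, 4, 0, -1], [0, 0, 4, 0, -1]]]'

```text
t: 8.02
eef_pos: [492.8, 171.2, 58.7]
tcp_rot: [3.14, -0.0, 1.596]
ft_force: [-0.9, -0.4, 10.9]
opening: 0.407
grip_force: 30.2
```

```bash
python3 - <<'E'
from h import *
s=env.state();print(s["ft_force"],s["moment"],s["eef_pos"],s["qvel"].round(4))
side=env.read_camera("side");w=env.read_camera("wrist");s=env.state();print(s["ft_force"],s["moment"])
a=cv2.resize(w[60:300,180:480],(500,400));b=cv2.resize(side[140:230,245:335],(400,400),interpolation=cv2.INTER_CUBIC)
cv2.imwrite("pics/m5.png",np.hstack([a[:, :400],b]))
E
```

```text
[-0.88070823 -0.40259939 10.90497636] [ 0.041349   -0.04233395  0.05701627] [492.78098018 171.17098058  58.68859739] [-0.0002 -0.0001  0.0007 -0.0015  0.0001 -0.001 ]
[-0.66091036  0.72846851  9.14806027] [ 0.02180115 -0.0144108  -0.00136324]
```

View pics/m5.png

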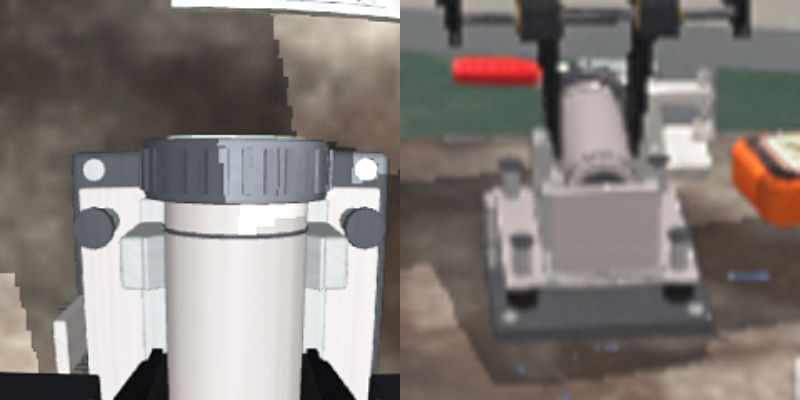

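Both jaw flanks sit symmetrically about the barrel, and the force matches about 9 mm of sinking. I'll check the lengthwise position before handing in.

```bash
python3 - <<'E'
from h import *
f=lambda x,y,z:onz("wrist",180+x*.6,60+y*.6,z)
for q in[(122,237,73),(122,288,73),(347,235,73),(347,286,73)]:print("jaw",f(*q).round(1))
z=env.state()["eef_pos"][2]+19
print("ring inner/outer",f(234,203,z+25.5).round(1),f(234,138,z+25.5).round(1))
E
```

```text
jaw [460.9 214.9  73. ]
jaw [460.8 199.8  73. ]
jaw [525.8 217.2  73. ]
jaw [526.8 202.2  73. ]
ring inner/outer [492.8 227.9 103.2] [492.4 243.1 103.2]
```

```bash
python3 -c "
from cell import env
print(env.job_done())"
```

```text
the job is handed in; nothing more can be done
None
```

I set the ringed barrel in the V with its ring past the open end and handed the job in still gripping and pressing it. By pressing force and height the cradle is about 9 mm down; I did not read the pointer itself, and hand-in returned no verdict.

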